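Load two sensor heads into a tilted magazine rail

ROBOT

A 6-joint arm with a two-finger parallel gripper is mounted at the origin on a cart in front of the work surface, level with it; the furniture and walls round the work are solid. World frame = base frame: x ahead of the robot, y to its left, z up, the work surface at z = 0. Lengths are in mm, angles in rad, forces in N, time in s.
With the tool pointing down it reaches from about 325 to 850 mm from the base axis. Payload 15.5 kg.
Tool frame: the origin (TCP) lies midway between the tips of the shut fingers; the grasp point (between the pads) lies 19 mm behind it (bot.grip_point_offset is the distance from the TCP to the grasp point, in mm); z points along the fingers, y is the line along which they close (so a half turn about z gives the same grasp; the last joint's range is limited). The gripper opens to 91 mm and grips with 3 to 60 N. Pads are 32 mm wide; open, the fingers measure 118 mm over their backs; the gripper's body (76 mm by 178 mm) begins 60 mm behind the grasp point.
Start: joints at [1.153, 0.494, 1.345, -0, 1.302, -0.096], TCP at [198.26, 592.722, 213.915] pointing down, gripper open.
Joint ranges: [-2.91, 2.91], [-0.82, 2.16], [0.22, 2.67], [-1.22, 4.37], [0.12, 2.79], [-3.08, 3.08]. Speed limits (rad/s): [1.89, 1.89, 2.57, 3.01, 3.01, 3.01].

INTERFACE

Orientations are given as a unit quaternion [x, y, z, w].
In Python, from plant import bot, planner, imaging gives the robot as it stands. The module is installed in compiled form; this text tells all that it offers. Calls block until the motion is done:
- bot.move_pose(position, orientation): joint-space move of the TCP to a pose.
- bot.move_l(position, ori=None, rate=150): straight line of the TCP; ori=None keeps the orientation; rate is the mean speed in mm/s.
- bot.goto_joints(angles): joint-space move.
- bot.gripper_to(opening): finger opening in mm; the grip force is fixed at half the most; returns when the fingers have stopped.
- bot.sleep(seconds).
- planner.ik(position, orientation): joint angles nearest the present ones, or None.
- imaging.grab_frame(name): name is "side" or "top" or "wrist"; returns a dict with "img" (384x512x3 uint8, red, green, blue), "mtx" (3x3 intrinsics, pixels), "R" (3x3) and "t" (3): a world point X has camera coordinates R X + t. Camera axes: x right, y down, z forward; pixel columns grow to the right and rows downward; lengths in mm; the calibration is good to about 2 mm. A picture is of the moment at which its call begins. There is no depth.
A pose or a line that the arm cannot do raises bot.MotionError and nothing moves.
- bot.hand_in(): hands the job in; it is judged then, once.
Readings, each from a call of its own:
- bot.current_t(): time.
- bot.current_joint_positions(): joint angles.
- bot.current_joint_vel(): joint speeds.
- bot.current_effort(): joint torques, N m.
- bot.current_position(): TCP position.
- bot.current_ee_rot(): TCP orientation.
- bot.current_force(): force on the tool from outside, world axes, zero at the start.
- bot.current_ft_torque(): the same for the moment, N m.
- bot.current_opening(): finger opening in mm.
- bot.current_grasp_force(): force on a finger pad.
Only numpy, scipy, OpenCV 4.12 (cv2) and the standard library are available. Lean on these libraries where they do the work, as an engineer would, in place of code of your own. Each camera call takes 0.05 s, during which the arm holds its last target. There are 200 camera calls.

TASK

Push the sensor head that waits on the tilted rail's open infeed down into the slotted part, then lay the second head from the bench on the infeed facing the same way, barrel first, and push it in too, until the first head is against the end stop and the second is fully up against the first. Leave both there and do not disturb the bottle, the tape roll or the heat sink that stand round the rail.

Things in the scene. Friction and masses are not known exactly. Their poses are not given: they have to be found in the camera images.
- rail_stop (a point): Slotted aluminium magazine rail, tilted 12 degrees, fixed on a dark base plate 330 x 90 mm. Point on its inner floor at the inner face of the dark end stop, at the low end, 34 mm above the bench. x: down the slope, the way heads are pushed; y: across the rail; z: square to its floor, up. Friction holds heads on the slope; they do not slide down by themselves.
- rail_mouth (a point): Point on the rail's floor at the mouth, 185 mm uphill of the stop; same axes. From here to the stop two top lips hold the heads down: 60 mm clear between side walls, 13 mm clear under the lips, lip tops 17 mm above the floor, slot between lips 38 mm wide. The lip ends at the mouth turn up to 21 mm as a lead-in. Heads in the rail stand 23 mm out above the lips.
- infeed_end (a point): Point on the rail's floor at its upper end, 130 mm uphill of the mouth, about 100 mm above the bench; same axes. From here to the mouth is the open infeed: the same sloping floor with no lips, guide walls at most 17 mm high, 58 to 60 mm apart for the last 30 mm before the mouth, flaring to about 90 mm apart at this end.
- head_a: Sensor head waiting on the infeed, 84 x 56 x 40 mm, about 160 g. Grey flange 84 x 56 x 10 mm (46 mm wide for 10 mm at each end); on it a black block, 34 wide, 10 to 40 mm high, from x = -38 (flat rear face, to push on) to +14 mm, then a steel barrel, 25 mm thick, to x = +34 mm. Origin: centre of the flange's underside. x: to the barrel end, y: across, z: up.
- head_a_mid (a point): Centre of that head's black block: 12 mm behind the flange's middle, 25 mm above its underside. Same axes.
- head_a_nose (a point): Middle of the front face of that head's flange: 42 mm in front of the flange's middle, 5 mm above its underside. Same axes.
- head_b: Second sensor head, the same part as the first, lying flat on the bench to the left of the rail, turned any way. Origin: centre of its flange's underside. x: to the barrel end, y: across, z: up.
- head_b_mid (a point): Centre of the second head's black block (34 mm wide across y, to be grasped there; the flange sticks out 11 mm on both sides, its top 15 mm below this point), 25 mm above its underside, 12 mm behind the flange's middle, 26 mm in front of the block's flat rear face. Same axes.
- head_b_nose (a point): Middle of the front face of the second head's flange: 54 mm in front of the block's centre, 5 mm above its underside. Same axes.
- cleaner_bottle: Bystander: pink bottle with a white cap, 53 mm across, 94 mm high, standing behind the rail. Origin: centre of its underside.
- tape_roll: Bystander: roll of amber tape, 64 mm across, 18 mm high, lying beyond the low end of the rail. Origin: centre of its underside.
- heatsink: Bystander: small finned heat sink, 28 x 36 x 18 mm, behind the rail. Origin: centre of its underside.
Not all that is in view belongs to the job. What is shaped like the head_b but purple is not meant.

How it is judged (in metres and radians):
On the way, in this order (a step that is already met when the one before it is completed fails the run):
1. the first head is wholly inside the lipped part of the rail, barrel first, with the second not yet on the rail (x of head_a_nose in the frame of rail_stop above -0.101 m and y of head_a_nose in the frame of rail_stop between -0.007 and 0.007 m and z of head_a_nose in the frame of rail_stop between -0.002 and 0.012 m and angle between the x axis of head_a_mid and the x axis of rail_stop, either way round below 0.1 rad and (z of head_b_nose in the frame of rail_stop above 0.03 m or z of head_b_nose in the frame of rail_stop below -0.01 m or x of head_b_nose in the frame of rail_stop below -0.36 m or y of head_b_nose in the frame of rail_stop above 0.08 m or y of head_b_nose in the frame of rail_stop below -0.08 m)), for 0.1 s.
2. the second head has been laid on the infeed behind it, its front edge 120 to 250 mm from the stop (x of head_b_nose in the frame of rail_stop between -0.25 and -0.12 m and y of head_b_nose in the frame of rail_stop between -0.02 and 0.02 m and z of head_b_nose in the frame of rail_stop between -0.003 and 0.015 m), for 0.1 s.
At the end, for the whole second after the job is handed in: Both heads lie under the rail's lips, barrels towards the end stop, square to the rail within 0.1 rad, at rest: the first with its front edge within 5 mm of the stop, the second with its front edge 78 to 92 mm from the stop (touching the first within about 8 mm) (x of head_a_nose in the frame of rail_stop between -0.005 and 0.004 m and x of head_b_nose in the frame of rail_stop between -0.092 and -0.078 m and y of head_a_nose in the frame of rail_stop between -0.007 and 0.007 m and z of head_a_nose in the frame of rail_stop between -0.002 and 0.012 m and angle between the x axis of each of head_a_mid, head_b_mid and the x axis of rail_stop, either way round below 0.1 rad and y of head_b_nose in the frame of rail_stop between -0.007 and 0.007 m and z of head_b_nose in the frame of rail_stop between -0.002 and 0.012 m and linear speed of each of head_a, head_b below 0.02 m/s).
It fails at once if the bottle is moved by more than 20 mm (distance of cleaner_bottle from where it was at the start of the episode above 0.02 m).
It fails at once if the tape roll is moved by more than 20 mm (distance of tape_roll from where it was at the start of the episode above 0.02 m).
It fails at once if the heat sink is moved by more than 20 mm (distance of heatsink from where it was at the start of the episode above 0.02 m).
It also fails if it takes over 61 s, if anything falls off the work surface, if the arm or the gripper's body presses on something with over 40 N, if the wrist force passes 120 N, or if a joint passes its speed limit or range.

## Working session

There is one attempt and no reset: what is moved stays moved. The work goes in short steps, each a Python script; the robot and the scene stay as the last script left them, time stands still between calls to the robot, and variables do not carry over. Pictures are saved under pics/ and viewed, at most 10 in all, crops included, and the job is handed in when it is done.

```bash
mkdir -p pics; python3 - <<'E'
from plant import bot,planner,imaging
import cv2,pickle
for n in ["side","top"]:
    f=imaging.grab_frame(n); pickle.dump(f,open(f"pics/{n}0.pkl","wb"))
    cv2.imwrite(f"pics/{n}0.png",cv2.resize(f["img"][:,:,::-1],(800,600)))
    print(n,f["mtx"].tolist(),(-f["R"].T@f["t"]).tolist(),f["R"].tolist())
print(bot.current_t(),bot.current_ee_rot())
E
```

```text
side [[370.7676442265172, 0.0, 255.0275107938504], [0.0, 370.7676442265172, 192.1766941008356], [0.0, 0.0, 1.0]] [402.5880102906076, -849.218966919198, 894.5748853435657] [[0.9962777647501814, -0.08305907162182279, 0.023060921180725488], [-0.03652494340826495, -0.649076902536152, -0.7598454468529094], [0.07808036868128738, 0.7561748245051509, -0.649694613500219]]
top [[447.4264613637519, 0.0, 256.9207029407558], [0.0, 447.4264613637519, 189.45512168660625], [0.0, 0.0, 1.0]] [260.3511187588905, 82.39988563319744, 1501.8290402895516] [[-0.0019433967675258272, -0.9999297569196628, -0.01169206720762795], [-0.9830042803122079, 0.004056588738418174, -0.18353781347636589], [0.18357235112315223, 0.011136665317367542, -0.9829431146250157]]
0.1 [ 1.60709482e-01  9.87001602e-01 -5.30807814e-04 -1.38174014e-04]
```

View pics/side0.png

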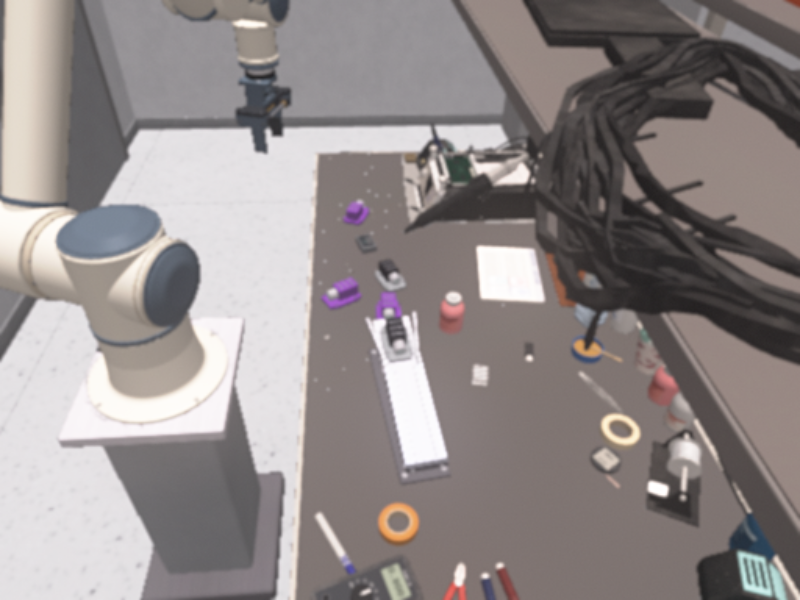

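View pics/top0.png

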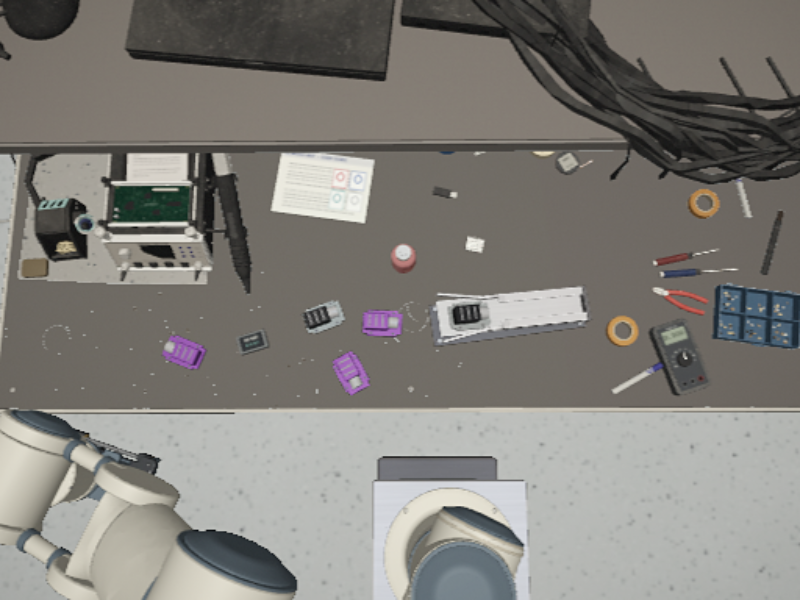

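The side view shows the rail running from (395,325) down to (425,470), and head_b at (390,275). In the top view, head_a is at (468,314), head_b (grey) at (323,317) and the rail stop end at (587,305). Next I'll cast rough rays from these and look from the wrist camera.

```bash
cat > h.py <<'E'
from plant import bot,planner,imaging
import numpy as np,cv2,pickle
from scipy.spatial.transform import Rotation as Ro
def ray(f,u,v):
    d=f["R"].T@np.linalg.solve(f["mtx"],[u,v,1.]); return -f["R"].T@f["t"],d
def onz(f,u,v,z):
    c,d=ray(f,u,v); return c+d*(z-c[2])/d[2]
def onplane(f,u,v,p,n):
    c,d=ray(f,u,v); return c+d*(np.dot(np.subtract(p,c),n)/np.dot(d,n))
def proj(f,X):
    p=f["mtx"]@(f["R"]@np.asarray(X,float)+f["t"]); return p[:2]/p[2]
def down(yaw):  # tool z down, tool y along angle yaw
    y=np.array([np.cos(yaw),np.sin(yaw),0]);z=np.array([0,0,-1.]);return Ro.from_matrix(np.c_[np.cross(y,z),y,z]).as_quat()
def snap(n,name,crop=None):
    f=imaging.grab_frame(n);pickle.dump(f,open(f"pics/{name}.pkl","wb"))
    cv2.imwrite(f"pics/{name}.png",cv2.resize(f["img"][:,:,::-1],(800,600),interpolation=cv2.INTER_CUBIC));return f
E
python3 - <<'E'
from h import *
f=pickle.load(open("pics/top0.pkl","rb"))
for n,u,v,z in [("b",323,317,20),("a",468,314,100),("stop1",584,290,50),("stop2",587,318,50),("inf1",433,300,100),("inf2",437,342,100),("bott",403,252,94)]:
    print(n,onz(f,u*.64,v*.64,z).round())
w=imaging.grab_frame("wrist");print((-w["R"].T@w["t"]).round(1),bot.current_position(),w["R"].round(3),w["mtx"].round(0))
print(Ro.from_quat(bot.current_ee_rot()).as_matrix().round(3))
E
```

```text
b [492. 268.  20.]
a [485. -37. 100.]
stop1 [ 543. -286.   50.]
stop2 [ 483. -290.   50.]
inf1 [514.  34. 100.]
inf2 [428.  27. 100.]
bott [616.  95.  94.]
[123.  617.4 384.7] [198.14889474 592.44684048 213.48801617] [[ 0.317  0.948 -0.001]
 [ 0.911 -0.304  0.278]
 [ 0.263 -0.089 -0.961]] [[327.   0. 259.]
 [  0. 327. 189.]
 [  0.   0.   1.]]
[[-0.948  0.317 -0.   ]
 [ 0.317  0.948 -0.001]
 [ 0.    -0.001 -1.   ]]
```

```bash
python3 - <<'E'
from h import *
q=down(np.pi/2)
bot.move_pose([500,200,230],q); snap("wrist","w1"); print(bot.current_t(),bot.current_position())
bot.move_pose([500,-120,230],q); snap("wrist","w2"); print(bot.current_t(),bot.current_joint_positions())
E
```

```text
2.0 [499.78933735 200.7747729  229.95240759]
3.2667 [-3.49599509e-01  3.21080515e-01  1.59254025e+00  3.04003679e-04
  1.22805276e+00 -1.92177138e+00]
```

View pics/w1.png

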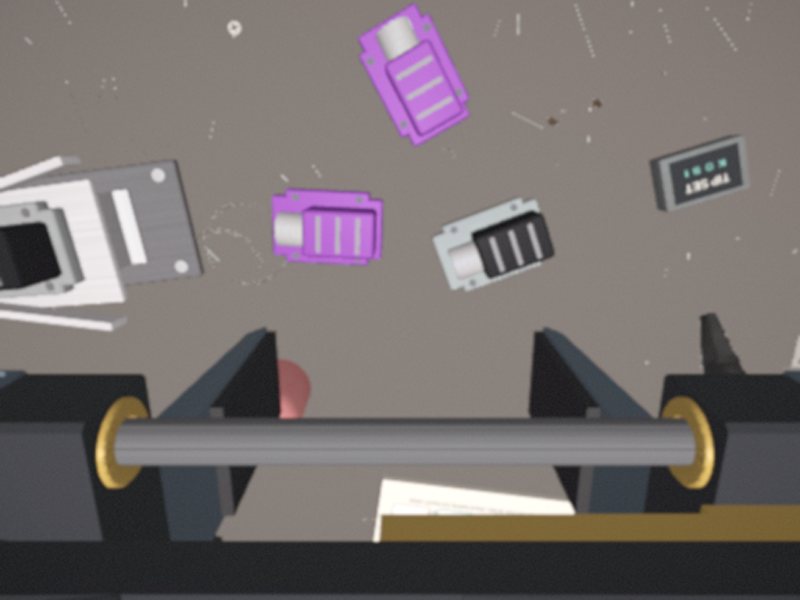

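View pics/w2.png

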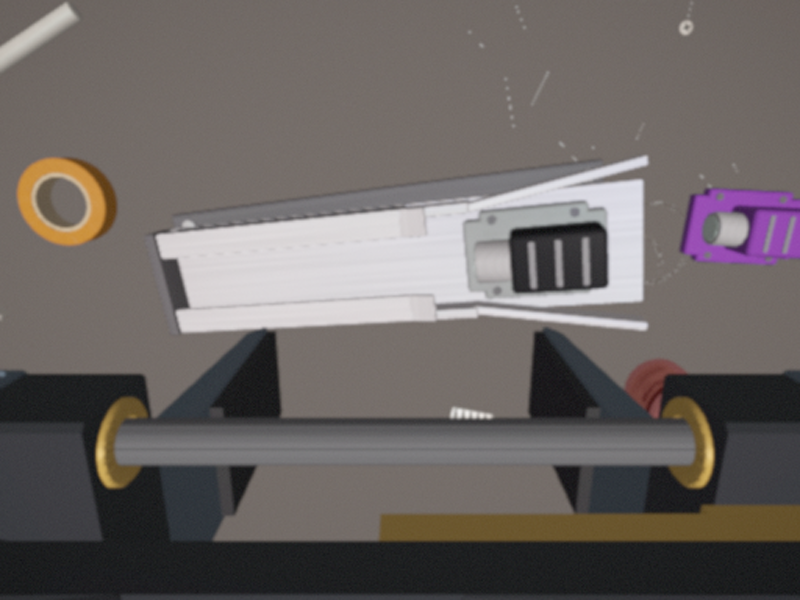

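w1: head_b's flange corners are at about (433,237), (528,198), (553,253) and (463,290), with the barrel pointing left at (467,260). w2: the infeed floor end runs (643,180)-(641,302), the stop's inner face bottom is near (187,283), and head_a's block rear edge runs (607,225)-(607,290).

```bash
python3 - <<'E'
from h import *
w1=pickle.load(open("pics/w1.pkl","rb"));w2=pickle.load(open("pics/w2.pkl","rb"));s=.64
# rail
e1=onz(w2,643*s,180*s,99.5);e2=onz(w2,641*s,302*s,99.5);e=(e1+e2)/2
st=onz(w2,187*s,283*s,34)
print("end",e1,e2,"stop",st,"len",np.linalg.norm(e-st),"yaw",np.arctan2(*(st-e)[1::-1]), "perp yaw",np.arctan2(*(e1-e2)[1::-1])-np.pi/2)
ya=np.arctan2(*(st-e)[1::-1]);t=np.radians(12)
X=np.array([np.cos(ya)*np.cos(t),np.sin(ya)*np.cos(t),-np.sin(t)]);Y=np.array([-np.sin(ya),np.cos(ya),0]);Z=np.cross(X,Y)
st=(st+e+315*X)/2 if abs(np.linalg.norm(e-st)-315)<15 else e+315*X
R=np.c_[X,Y,Z]
for n,f,pts,h in [("lips",w2,[(425,235),(185,258),(435,295),(187,308)],17),("block top a",w2,[(607,225),(607,290),(512,228),(512,293)],40),("flange a",w2,[(464,222),(607,206),(470,295),(607,290)],10)]:
    for p in pts: print(n,(R.T@(onplane(f,p[0]*s,p[1]*s,st+h*Z,Z)-st)).round(1))
# b: mask the grey flange+black by colour in w1
im=cv2.cvtColor(w1["img"],cv2.COLOR_RGB2HSV)
fl=np.array([onz(w1,u*s,v*s,10) for u,v in [(433,237),(528,198),(553,253),(463,290)]]);print(fl.round(1))
pts=[(474,246),(541,212),(553,248),(487,281)]
bl=np.array([onz(w1,u*s,v*s,40) for u,v in pts]);print("b block top",bl.round(1),bl.mean(0).round(1),"sides",np.linalg.norm(bl-np.roll(bl,-1,0),axis=1).round(1))
d=bl[0]+bl[3]-bl[1]-bl[2];print("yaw b",np.arctan2(d[1],d[0]))
np.savez("rail.npz",st=st,R=R)
cr=w1["img"][120:195,265:365,::-1];cr2=w2["img"][90:220,85:425,::-1]
cv2.imwrite("pics/c.png",np.vstack([cv2.resize(cr,(400,300),interpolation=2).repeat(1,0) if 0 else cv2.copyMakeBorder(cv2.resize(cr,(375,281),interpolation=2),0,0,0,410,0),cv2.resize(cr2,(785,300),interpolation=2)]))
E
```

```text
end [439.21346802  18.5803673   99.5       ] [512.74258077  26.96962226  99.5       ] stop [ 518.27972641 -280.18276595   34.        ] len 312.8307669951481 yaw -1.432064230428567 perp yaw -4.598785892740816
lips [-187.2  -20.9   17. ]
lips [-17.8 -21.7  17. ]
lips [-188.7   17.9   17. ]
lips [-8.8 14.3 17. ]
block top a [-288.7  -20.4   40. ]
block top a [-287.8   15.2   40. ]
block top a [-240.   -23.9   40. ]
block top a [-237.1   13.1   40. ]
flange a [-211.   -25.2   10. ]
flange a [-293.5  -25.8   10. ]
flange a [-209.9   21.7   10. ]
flange a [-292.1   24.7   10. ]
[[487.3 222.9  10. ]
 [457.6 294.1  10. ]
 [499.8 316.4  10. ]
 [529.7 247.4  10. ]]
b block top [[488.7 250.6  40. ]
 [464.4 296.7  40. ]
 [490.1 307.2  40. ]
 [514.5 261.1  40. ]] [489.4 278.9  40. ] sides [52.1 27.7 52.2 27.9]
yaw b -1.0852538772218843
```

View pics/c.png

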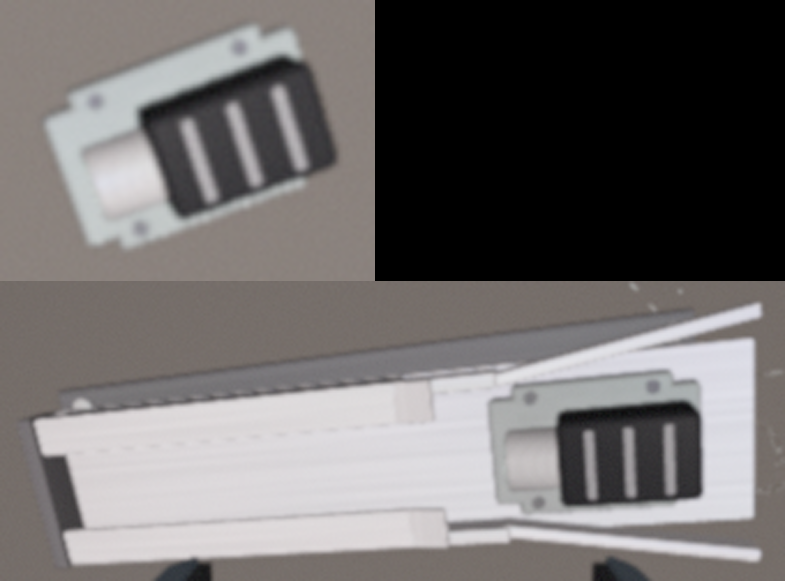

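```bash
cat >> h.py <<'E'
def railframe():
    e=np.array([475.98,22.775,99.5]);ya=-1.443;t=np.radians(12)
    X=np.array([np.cos(ya)*np.cos(t),np.sin(ya)*np.cos(t),-np.sin(t)]);Y=np.array([-np.sin(ya),np.cos(ya),0]);Z=np.cross(X,Y)
    return e+314*X,np.c_[X,Y,Z]
st,RR=railframe()
def P(x,y,z): return st+RR@np.array([x,y,z],float)
# tool: z=-railZ, y=+-railY
def qr(sg): 
    y=sg*RR[:,1];z=-RR[:,2];return Ro.from_matrix(np.c_[np.cross(y,z),y,z]).as_quat()
E
python3 - <<'E'
from h import *
w=pickle.load(open("pics/w1.pkl","rb"))
g=lambda u,v,z=10:onz(w,265+u/3.75,120+v/3.75,z)
n1,n2,u1,u2,l1,l2,r1=[g(*p) for p in [(45,120),(90,246),(70,98),(258,25),(123,248),(305,185),(298,30)]]
an=lambda d:np.arctan2(d[1],d[0])
print("nose w",np.linalg.norm(n1-n2),an(n2-n1)-np.pi/2,"up",np.linalg.norm(u1-u2),an(u1-u2),"low",an(l1-l2),"n1-r1",np.linalg.norm(n1-r1),an(n1-r1))
ya=an(u1-u2);x=np.array([np.cos(ya),np.sin(ya),0]);y=np.array([-x[1],x[0],0])
for p in (n1,n2,u1,u2,l1,l2,r1): print((p-n1)@x,(p-n1)@y)
print((n1+n2)/2-42*x, "mid",(n1+n2)/2-54*x)
for sg in (1,-1): print(sg,planner.ik(P(-320,0,60),qr(sg)),planner.ik(P(-180,0,25),qr(sg)))
for k in (1,-1): print(planner.ik([480,275,40],down(ya+k*np.pi/2)))
E
```

```text
nose w 44.80719598302409 -1.2157070659845064 up 62.993360291525086 -1.1955652497339537 low -1.2209288342902078 n1-r1 84.20079663839277 -1.2236924834743412
0.0 0.0
0.9024372865918463 44.79810731275261
-9.92823933260514 -3.7187221413557032
-72.92159962413022 -3.718722141355699
-9.02739404961519 49.437646328637044
-71.41510754044171 51.02036178256574
-84.16749147131156 2.3680232192001704
[493.33403391 269.59907679  10.        ] mid [488.93618345 280.76415231  10.        ]
1 [-0.23777448  0.38505853  1.75042254  0.22055227  1.09204773 -0.47592482] [-0.46431397  0.53172881  1.70396685  0.20223961  1.03307788 -0.7070192 ]
-1 [-0.23777448  0.38505853  1.75042254  0.22055227  1.09204773  2.66566783] [-0.46431397  0.53172881  1.70396685  0.20223961  1.03307788  2.43457345]
[ 4.12319941e-01  6.24317575e-01  1.69583656e+00 -4.44089210e-16
  8.21438524e-01  3.70888641e-02]
None
```

```bash
python3 - <<'E'
from h import *
q=qr(1)
bot.gripper_to(0)
bot.move_pose(P(-325,-1,90),q)
bot.move_l(P(-325,-1,25),q,120)
F=lambda:(RR.T@bot.current_force()).round(1)
print(bot.current_t(),bot.current_opening(),F())
for x in (-300,-260,-220,-180,-145,-115):
    bot.move_l(P(x,0,25),q,90);print(x,F(),bot.current_t())
snap("top","t1");snap("side","s1")
f=pickle.load(open("pics/t1.pkl","rb"));g=pickle.load(open("pics/s1.pkl","rb"))
a=f["img"][160:240,250:400,::-1];b=g["img"][180:330,210:310,::-1]
cv2.imwrite("pics/c2.png",np.hstack([cv2.resize(a,(480,256),interpolation=2),cv2.resize(b,(300,450),interpolation=2)[100:356]]))
E
```

```text
6.6917 0.21993060496429273 [-0.7  0.3 -0. ]
-300 [-0.3  0.8 -0.1] 7.1167
-260 [0.4 0.2 0.2] 7.7083
-220 [-0.3 -0.1 -0.7] 8.3
-180 [ 0.2 -0.4 -1.1] 8.8917
-145 [0.4 0.2 0.8] 9.4333
-115 [-0.9 -0.1 -0.6] 9.9167
```

View pics/c2.png

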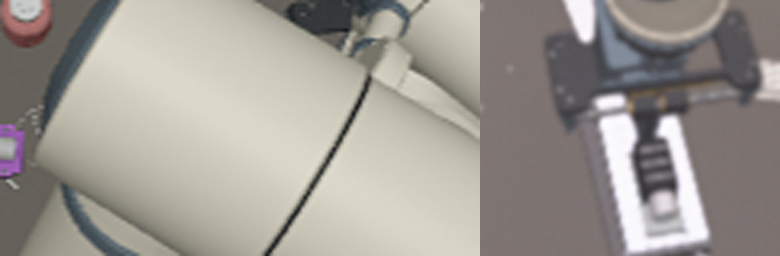

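The side crop shows head_a under the lips, pushed close to the stop with its barrel leading. Now I'll grasp head_b.

```bash
python3 - <<'E'
from h import *
q=qr(1)
bot.move_l(P(-130,0,25),q,120); bot.move_l(P(-150,0,170),q,200)
snap("wrist","w3")
qb=down(-1.213+np.pi/2)
bot.gripper_to(62)
bot.move_pose([489,280.8,110],qb); bot.move_l([489,280.8,18],qb,120)
bot.gripper_to(20); print(bot.current_opening(),bot.current_grasp_force(),bot.current_t())
bot.move_l([489,280.8,150],qb,150)
print(bot.current_opening(),bot.current_grasp_force(),bot.current_t(),bot.current_force())
f=snap("wrist","w4")
g=pickle.load(open("pics/w3.pkl","rb"))
cv2.imwrite("pics/c3.png",np.hstack([cv2.resize(x["img"][:,:,::-1],(400,300),interpolation=3) for x in (g,f)]))
E
```

```text
33.5379665439507 29.984045326709747 15.4333
33.86507613121209 29.98194694519043 16.4667 [ 0.5590589  -0.6320243  -2.14234788]
```

View pics/c3.png

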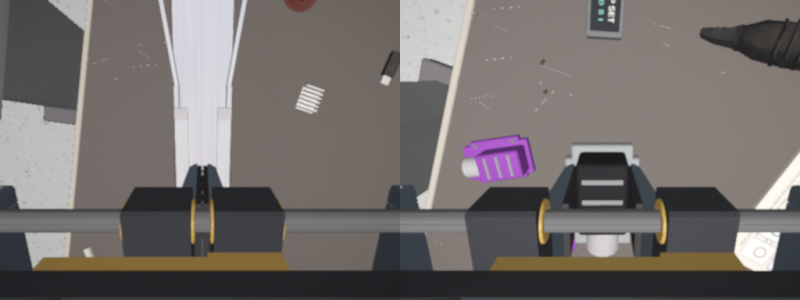

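w3 shows the tool centred on the slot. w4 shows head_b held squarely across its block, barrel towards the rail's downhill side. Next I'll lay it on the infeed.

```bash
python3 - <<'E'
from h import *
q=qr(1)
bot.move_pose(P(-279,0,110),q); bot.move_l(P(-279,0,28),q,120)
F=lambda:(RR.T@bot.current_force()).round(1)
f0=F()
for z in np.arange(26,12,-1.):
    bot.move_l(P(-279,0,z),q,30)
    if F()[2]-f0[2]>5: break
print(z,f0,F(),bot.current_t())
bot.gripper_to(46); bot.move_l(P(-279,0,70),q,120); bot.gripper_to(0)
bot.move_l(P(-340,0,120),q,180)
f=snap("wrist","w5");print(bot.current_t(),bot.current_opening())
E
```

```text
18.0 [ 0.7  0.7 -0.7] [ 0.2 -0.8  4.9] 20.825
23.2583 0.5548387107215361
```

View pics/w5.png

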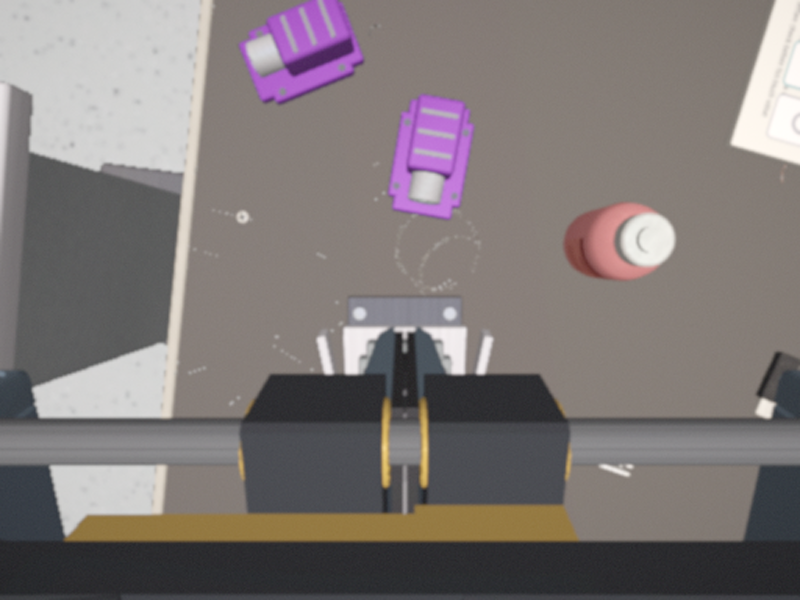

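w5 shows the head lying centred on the infeed under the gripper, with the bottle and the others untouched. Now the push.

```bash
python3 - <<'E'
from h import *
q=qr(1)
F=lambda:(RR.T@bot.current_force()).round(1)
bot.move_l(P(-340,0,25),q,150); print(F(),bot.current_t())
for x in (-315,-290,-265,-240,-215,-205):
    bot.move_l(P(x,0,25),q,80);print(x,F())
    if F()[0]<-15: print("JAM");break
else:
    for x in np.arange(-203,-165,1.5):
        bot.move_l(P(x,0,25),q,25);f=F()
        if f[0]<-12: break
    print(x,f,bot.current_t(),(RR.T@(bot.current_position()-st)).round(1))
g=imaging.grab_frame("side");cv2.imwrite("pics/c4.png",cv2.resize(g["img"][180:330,190:330,::-1],(700,560*75//56),interpolation=2)[:600])
E
```

```text
[ 0.7 -0.2  0.8] 24.0417
-315 [-0.2  0.4 -0.4]
-290 [-0.1  1.  -0.7]
-265 [ 0.1  0.2 -0. ]
-240 [ 0.9 -0.5 -0.4]
-215 [-0.4  0.1 -0.4]
-205 [-0.7 -0.5  0.5]
-179.0 [-16.    2.4   7.4] 30.8917 [-180.5   -0.2   25. ]
```

View pics/c4.png

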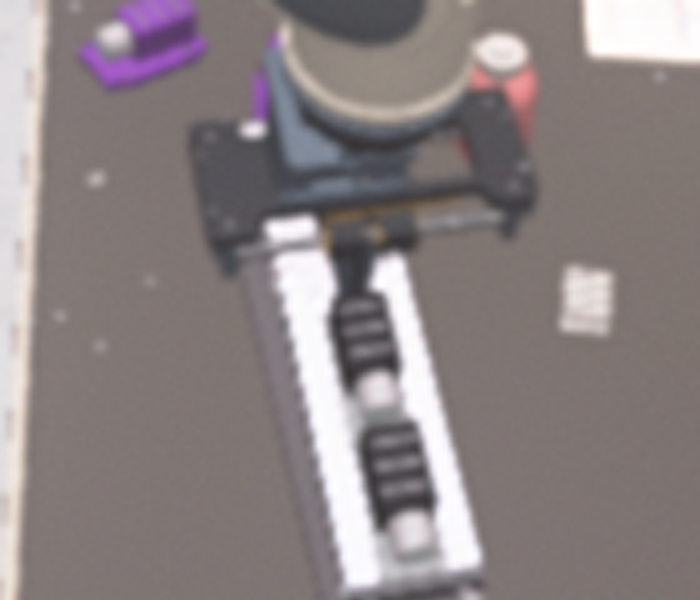

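The side crop shows both heads in the rail, touching, with the first at the stop. The contact came at -180.5, against -180 predicted. I'll press once more to confirm, then retreat and look.

```bash
python3 - <<'E'
from h import *
q=qr(1)
bot.move_l(P(-176.5,0,25),q,20);bot.sleep(.2);print((RR.T@bot.current_force()).round(1),(RR.T@(bot.current_position()-st)).round(1))
bot.move_l(P(-200,0,25),q,80); bot.move_l(P(-215,0,120),q,200)
bot.move_pose([500,-120,230],down(np.pi/2)); f=snap("wrist","w6");print(bot.current_t())
cv2.imwrite("pics/c6.png",cv2.resize(f["img"][90:220,85:345,::-1],(800,400),interpolation=2))
E
```

```text
[-34.5   5.2  15.5] [-180.3   -0.4   25. ]
33.7583
```

View pics/c6.png

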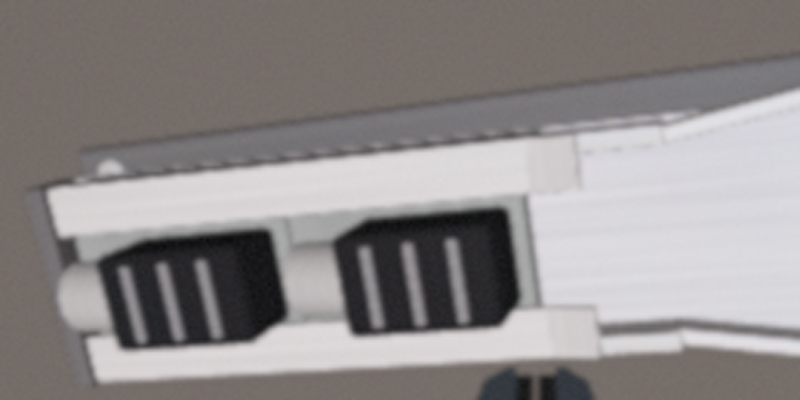

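Both heads are under the lips and square, with their flanges touching at (290,225) and the first flange at the dark stop (75,245). Pressing to 34 N gave no further motion, so I'm handing in.

```bash
python3 -c "
from plant import bot
print(bot.hand_in())"
```

```text
the job is handed in; nothing more can be done
None
```

I pushed both heads into the rail, the first against the end stop and the second up against it, and handed the job in at about 34 s with the bottle, tape roll and heat sink never touched; the hand-in call returned no verdict.

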